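# Feed a batten under the drilling bridge up to its end stop

### The job

Slide the thin beech batten lengthways through the low tunnel of the aluminium drilling jig until its leading end has pushed the rubber buffer right in and sits against the end stop behind it, then let go and leave it lying flat there. The end stop has been set somewhere new and must be found by feel: push gently and slowly. Handle only the batten, do not push or lean on the jig or its buffer with the gripper, and leave everything else on the desk where it lies.

Things in the scene. Friction and masses are not known exactly. Their poses are not given: they have to be found in the camera images.
- batten: The thin beech batten: plain block 140 x 44 x 18 mm (x, y, z), 70 to 140 g, lying flat and loose on the desk left or right of the jig. Origin: centre of its underside; x along its length. Either end may lead.
- jig: Aluminium drilling jig fixed to the desk, open underneath: the batten slides on the desk itself. Origin: middle of the tunnel mouth at desk level; x points into the tunnel (away from the robot, within 0.3 rad of straight ahead), z up. Tunnel 47 mm wide, 21 mm high, 50 mm long. Bridge top 33 mm up, drill bushes 39 mm. Feet reach y = +-62 mm. Over 25 N between batten and jig is too rough.
- lead_in (a point): Middle of the front edge of the two flared cheeks, at desk level, 29 mm before the mouth (jig x = -29 mm). The cheeks are 20 mm high, here about 69 mm apart inside and 80 mm outside, and narrow to 47 mm at the mouth.
- tunnel_exit (a point): Middle of the tunnel's far end at desk level (jig x = 50 mm). When the batten is home, its leading end is 35 to 60 mm past this point and its trailing end still sticks out 30 to 55 mm before the mouth (jig x = -55 to -30 mm).
- rail_end (a point): Middle between the far ends of the two rails (jig x = 160 mm; rails at y = +-47 mm, 10 mm high). They carry the end stop: cross block 112 mm wide, 30 mm along x, 30 mm high, two knobs to 40 mm, fixed where it was set. Its flat front face lies somewhere between jig x = 85 and 110 mm; its place is not measured. The buffer stands 12 mm out of that face.
- buffer (a joint): How far the rubber buffer (22 mm wide, 14 high, centred 10 mm above the desk) is pushed in, m: 0 = standing 12 mm out of the end stop's face, 0.012 = batten against the face; counts as in from 0.0105. Moving it takes 3 N plus 0.8 N per 10 mm/s of speed; it stays where it is pushed (no spring). Beyond that the stop is rigid and the force climbs steeply.
- offcut: Thick beech offcut, 140 x 44 x 34 mm, too tall for the tunnel; lies on the other side of the jig from the batten, leave it. Origin: centre of its underside, x along its length.
- hexkey: Steel hex key, 90 mm long arm, 6 mm thick, lying flat; bystander.
- mallet: Black rubber mallet with a wooden handle, 275 mm long, head 54 mm high, lying; bystander. Origin mid-handle.
- level: Grey spirit level 230 x 22 x 48 mm standing on edge towards the left side; bystander.
- bracket: Stainless corner bracket 50 x 50 x 50 mm of 3 mm sheet; bystander.
- dowel0: Beech dowel 10 x 50 mm lying near the bracket; bystander.
- dowel1: Beech dowel 10 x 50 mm lying near the bracket; bystander.
Mind the look-alikes: they are no part of the job. What is shaped like the batten but pink is not meant.

How it is judged (in metres and radians):
On the way, in this order (a step that is already met when the one before it is completed fails the run):
1. the batten lies in the tunnel, its leading end at least 30 mm under the bridge (x of batten in the frame of jig above -0.04 m and y of batten in the frame of jig between -0.005 and 0.005 m and height (world z) of batten below 0.005 m), for 0.2 s.
2. the batten has pushed the buffer in (value of joint buffer above 0.0105 m and x of batten in the frame of jig above 0.012 m), for 0.2 s.
At the end, for the whole second after the job is handed in: The batten lies still and flat on the desk in the tunnel, in line with it within 0.08 rad and 4 mm, its middle 12 to 45 mm past the mouth, and the buffer is pushed in by at least 10.5 mm of its 12 mm (all of step 2 and x of batten in the frame of jig below 0.045 m and y of batten in the frame of jig between -0.004 and 0.004 m and angle between the x axis of batten and the x axis of jig, either way round below 0.08 rad and angle between batten's own z axis and vertical below 0.04 rad and height (world z) of batten below 0.003 m and linear speed of batten below 0.01 m/s); the robot touches nothing.
It fails at once if the batten is pressed against the jig or its end stop with more than 25 N (contact force between batten and jig above 25 N).
It fails at once if the fingers push the jig or its buffer with more than 3 N (contact force between the fingers and jig above 3 N).
It fails at once if the buffer is pushed in without the batten (value of joint buffer above 0.002 m and x of batten in the frame of jig below 0 m).
It fails at once if something else on the desk is moved by more than 15 mm (distance of any of offcut, hexkey, mallet, level, bracket, dowel0, dowel1 from where it was at the start of the episode above 0.015 m).
It also fails if it takes over 58 s, if anything falls off the work surface, if the arm or the gripper's body presses on something with over 40 N, if the wrist force passes 120 N, or if a joint passes its speed limit or range.

### The arm

A 6-joint arm with a two-finger parallel gripper is mounted at the origin on the work surface. World frame = base frame: x ahead of the robot, y to its left, z up, the work surface at z = 0. Lengths are in mm, angles in rad, forces in N, time in s.
With the tool pointing down it reaches from about 350 to 775 mm from the base axis. Payload 7.3 kg.
Tool frame: the origin (TCP) lies between the finger pads; the fingertips stand 22 mm ahead of it and the grasp point (between the pads) lies 3 mm ahead of it; z points along the fingers, x is the direction in which the jaws open and shut, and the axes are right-handed (so a half turn about z gives the same grasp; the last joint's range is limited). The gripper opens to 92 mm and grips with 3 to 60 N. Pads are 19 mm wide; open, the fingers measure 130 mm over their backs; the gripper's body (75 mm by 190 mm) begins 47 mm behind the grasp point.
Start: joints at [-1.472, 0.342, 1.524, -0, 1.275, -0.146], TCP at [127.262, -509.36, 248.741] pointing down, gripper open.
Joint ranges: [-2.53, 2.53], [-0.77, 2.02], [0.04, 2.7], [-1, 4.14], [0.28, 2.66], [-3.11, 3.11]. Speed limits (rad/s): [2.57, 2.57, 3.14, 3.14, 3.14, 3.14].

### API

Orientations are given as [roll, pitch, yaw] about the fixed x, y, z axes, in that order (R = Rz(yaw) Ry(pitch) Rx(roll)).
In Python, from plant import * gives the robot as it stands. The module is installed in compiled form; this text tells all that it offers.
- The arm moves only by the shell command python3 -m handwheel 'ROWS' [OPENING]. ROWS is a JSON object of lists of equal length, an entry for each row: "translation": the shift along the world's x, y, z in units of 15 cm (1.0 is 15 cm), a list of three; "twist": the turn about the world's z in units of 90 degrees (1.0 is 90 degrees). In form: {"translation": [[tx, ty, tz], ...], "twist": [twist, ...]}. A call has exactly 8 rows; each row shifts and turns the pose as measured when the row begins; what a row does not reach is not made up. A row lasts 1/8 s, in which the tool goes at most 62.5 mm and 10.7 degrees, less where a joint would pass 70% of its speed; a pose out of reach is approached as far as the arm can. A call with a number of a shift or a turn outside -1 to 1 is refused whole. A call with a gripper value outside its range is refused whole. OPENING is the closure in counts, from 0 (fully open) to 255 (shut), set as the call begins (- or left out, the last holds). The fingers move at their own pace and stop on an object; the grip force is fixed at half the most. Time passes only in rows, so rows that do not move let the fingers close, or fill a call up. It gives the time, the measured TCP pose, the force and the opening at its end, in the units of the state.
- get_obs(): the state, without advancing time (a new reading comes with each control period).
- capture(name): name is "scene" or "top" or "wrist"; returns a dict with "img" (384x512x3 uint8, red, green, blue), "vertical_fov" (degrees; the focal length in pixels is half the picture's height over the tangent of half this angle, whatever the lens; pixels are square), "cx", "cy" (the principal point, pixels), "world_from_camera" (4x4, takes a point from camera to world coordinates). Camera axes: x right, y up, looking along -z (the intrinsics and any distortion apply to the point x, -y, -z); pixel columns grow to the right and rows downward; lengths in mm; the calibration is good to about 2 mm. A picture is of the moment at which its call begins. There is no depth.
- close_job(): hands the job in, once; it reports no verdict.
Trained networks look in the newest picture that a camera, given by its name, has taken for a name from the list of things; names that differ only in an ending like _2 or _b are one class to them, and where a whole thing is asked for, a point or a joint stands for the part that bears it (a point fixed in the world has none). Each returns a list of dicts, best first, with "score" (0 to 1); they miss things now and then, are a little off and sometimes report something else, mostly with a low value. They report only what shows in the picture. A call takes as long as a camera call. They do not tell look-alikes from the thing itself.
- search_frame(camera, label): "position" ([x, y, z] in mm, in the coordinates of the camera as it stood for that picture, good to about 4 mm: the middle of the surface that is visible of it).
- spot_point(camera, label): "position" ([x, y, z] in mm, in the coordinates of the camera as it stood for that picture, good to about 4 mm: a listed point, or the origin of a listed thing).
The state is a dict: "time": time; "joint_positions": joint angles; "dq": joint speeds; "tau": joint torques, N m; "tool_pos": TCP position; "tcp_rot": TCP orientation; "contact_force": force on the tool from outside, world axes, zero at the start; "moment": the same for the moment, N m; "grip_width": finger opening in mm.
Only numpy, scipy, OpenCV 4.12 (cv2) and the standard library are available. Lean on these libraries where they do the work, as an engineer would, in place of code of your own. Each camera call takes 0.05 s, during which the arm holds its last target.

## Working session

There is one attempt and no reset: what is moved stays moved. The work goes in short steps, Python scripts to look and compute and a shell command to move; the robot and the scene stay as the last step left them, time stands still between calls to the robot, and variables do not carry over. Pictures are saved under pics/ and viewed, and the job is handed in when it is done.

```bash
mkdir -p pics; cat > h.py <<'E'
from plant import *
import numpy as np, cv2
def snap(cam,fn):
    c=capture(cam); cv2.imwrite('pics/'+fn,c['img'][:,:,::-1]); return c
def w(c,p):
    M=np.array(c['world_from_camera']); return (M@np.r_[p,1])[:3]
def px(c,P):
    M=np.linalg.inv(np.array(c['world_from_camera'])); q=M@np.r_[P,1]
    f=192/np.tan(np.radians(c['vertical_fov'])/2)
    return c['cx']+f*q[0]/-q[2], c['cy']-f*q[1]/-q[2]
def ray(c,u,v,z):
    M=np.array(c['world_from_camera']); f=192/np.tan(np.radians(c['vertical_fov'])/2)
    d=M[:3,:3]@np.array([(u-c['cx'])/f,-(v-c['cy'])/f,-1]); o=M[:3,3]
    return o+d*(z-o[2])/d[2]
E
python3 - <<'E'
from h import *
np.set_printoptions(precision=1,suppress=True)
for cam in ['top','scene']:
    c=snap(cam,cam+'1.png'); print(cam,c['vertical_fov'],c['cx'],c['cy'],c.keys()); print(np.array(c['world_from_camera']))
    for l in ['batten','jig','lead_in','tunnel_exit','rail_end','offcut','level','mallet','hexkey','bracket','dowel0']:
        for r in spot_point(cam,l)[:3]: p=w(c,r['position']); print(l,round(r['score'],2),p,np.round(px(c,p)))
print(get_obs())
E
```

```text
top 43.44722162648734 254.16401138296087 193.96588175297757 dict_keys(['img', 'vertical_fov', 'cx', 'cy', 'world_from_camera'])
[[  -0.     1.    -0.2  319.1]
 [  -1.    -0.     0.     8.3]
 [   0.     0.2    1.  1533.7]
 [   0.     0.     0.     1. ]]
batten 0.87 [522.5 245.3   1. ] [178. 209.]
batten 0.82 [335.  283.9   1.3] [165. 269.]
batten 0.57 [ 648.8 -425.     3.7] [385. 169.]
jig 0.83 [611.3   3.3  -2. ] [253. 182.]
lead_in 0.57 [585.7   0.9   1. ] [254. 189.]
tunnel_exit 0.79 [662.4  11.2   0.2] [251. 166.]
rail_end 0.79 [772.2  18.   -4.1] [249. 134.]
rail_end 0.28 [ 516.9 -243.7   -1.2] [331. 210.]
offcut 0.74 [ 522.3 -243.     1.6] [330. 208.]
level 0.8 [518.8 439.6   3.3] [117. 211.]
mallet 0.57 [ 645.4 -425.4    1.2] [385. 170.]
hexkey 0.39 [ 721.2 -239.     1.7] [327. 148.]
bracket 0.52 [715.3 210.    0.2] [190. 151.]
dowel0 0.61 [667.3 274.1  -1.3] [170. 165.]
dowel0 0.44 [706.2 304.4  -1.9] [161. 154.]
scene 49.59649887098751 253.18329828202587 190.41359899774355 dict_keys(['img', 'vertical_fov', 'cx', 'cy', 'world_from_camera'])
[[  -0.    -0.6    0.8 1426.7]
 [   
[... 538 characters left out ...]
3. 188.]
mallet 0.6 [ 648.3 -428.8   -0.7] [ 82. 218.]
mallet 0.54 [771.8  20.3  -3. ] [256. 256.]
hexkey 0.41 [ 717.9 -234.8   -1.8] [152. 238.]
bracket 0.93 [722.4 208.5  -0.9] [332. 240.]
dowel0 0.64 [664.3 274.4  -4. ] [354. 224.]
dowel0 0.62 [711.9 299.6  -2. ] [368. 237.]
dowel0 0.49 [ 716.2 -240.5    0.7] [150. 237.]
{'time': 1.2, 'joint_positions': array([-1.5,  0.3,  1.5, -0. ,  1.3, -0.1]), 'dq': array([-0.,  0.,  0., -0., -0.,  0.]), 'tau': array([  0. , -43.1, -24.4,   0.1,   0. ,   0. ]), 'tool_pos': array([ 127.3, -509.4,  248.8]), 'tcp_rot': array([ 3.1, -0. , -1.3]), 'contact_force': array([-0.5,  0.3, -0.6]), 'moment': array([-0., -0., -0.]), 'grip_width': 91.50704622308753}
```

View pics/top1.png

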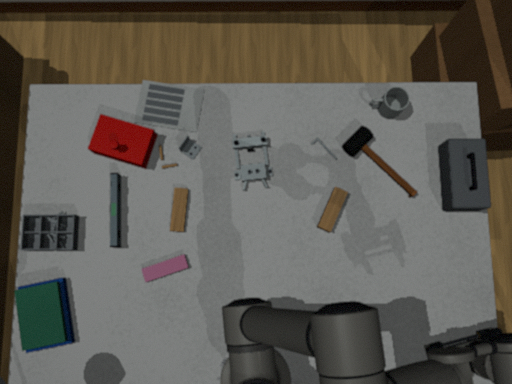

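View pics/scene1.png

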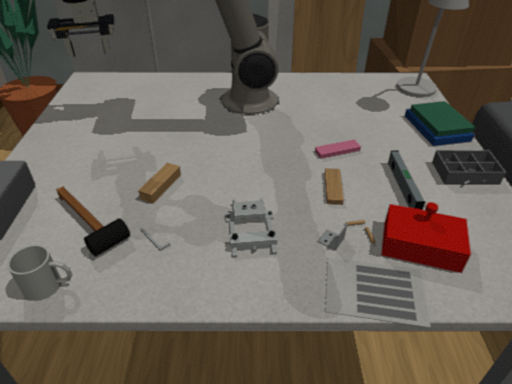

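```bash
python3 - <<'E'
from h import *
np.set_printoptions(precision=3,suppress=True)
c=snap('top','top2.png'); im=cv2.imread('pics/top2.png'); hsv=cv2.cvtColor(im,cv2.COLOR_BGR2HSV)
m=cv2.inRange(hsv,(8,90,60),(25,255,255)); roi=np.zeros_like(m); roi[175:245,165:195]=1
pts=cv2.findNonZero(m*roi); P=np.array([ray(c,u+.5,v+.5,18)[:2] for u,v in pts[:,0]])
mu=P.mean(0); e,V=np.linalg.eigh(np.cov((P-mu).T)); d=V[:,1]*np.sign(V[0,1]); print(len(P),mu,np.arctan2(d[1],d[0]),np.sqrt(e*12))
print(get_obs())
big=cv2.resize(im[110:260,150:290],None,fx=4,fy=4,interpolation=cv2.INTER_CUBIC); cv2.imwrite('pics/top2z.png',big)
E
```

```text
576 [518.296 239.039] -0.08525775559920766 [ 42.608 136.92 ]
{'time': 1.25, 'joint_positions': array([-1.472,  0.342,  1.524, -0.   ,  1.275, -0.146]), 'dq': array([ 0.002, -0.001,  0.001, -0.001,  0.   , -0.001]), 'tau': array([ -0.002, -43.114, -24.449,   0.071,   0.048,   0.   ]), 'tool_pos': array([ 127.264, -509.345,  248.73 ]), 'tcp_rot': array([ 3.142, -0.   , -1.326]), 'contact_force': array([ 0.568, -0.011,  0.239]), 'moment': array([ 0.01 , -0.006, -0.045]), 'grip_width': 91.59931487459988}
```

View pics/top2z.png

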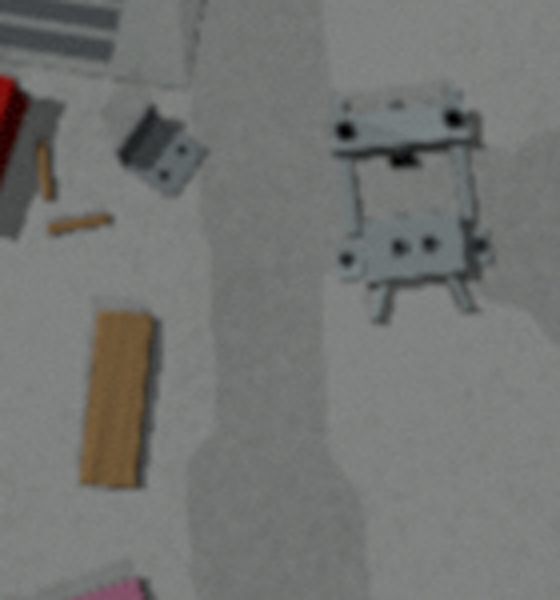

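```bash
python3 -m handwheel '{"translation":[[0.3,0.28,0],[0.3,0.28,0],[0.3,0.28,0],[0.3,0.28,0],[0.3,0.28,0],[0.3,0.28,0],[0.3,0.28,0],[0.3,0.28,0]],"twist":[-0.026,-0.026,-0.026,-0.026,-0.026,-0.026,-0.026,-0.026]}' 0
```

```text
time: 2.25
tool_pos: [490.8, -168.7, 249.5]
tcp_rot: [-3.138, -0.004, -1.673]
contact_force: [-0.1, -1.3, 0.4]
grip_width: 91.9
```

```bash
python3 -m handwheel '{"translation":[[-0.03,0.35,-0.06],[-0.03,0.35,-0.06],[-0.03,0.35,-0.06],[-0.03,0.35,-0.06],[-0.03,0.35,-0.06],[-0.03,0.35,-0.06],[-0.03,0.35,-0.06],[-0.03,0.32,-0.06]],"twist":[0,0,0,0,0,0,0,0]}' 0
python3 - <<'E'
from h import *
np.set_printoptions(precision=2,suppress=True)
c=snap('wrist','w1.png'); print(get_obs()['tool_pos'],get_obs()['tcp_rot'],np.array(c['world_from_camera']),c['vertical_fov'])
for r in spot_point('wrist','batten')[:3]: p=w(c,r['position']); print(round(r['score'],2),p,px(c,p))
E
```

```text
time: 3.25
tool_pos: [456.4, 260.6, 176.2]
tcp_rot: [-3.132, -0.004, -1.672]
contact_force: [0.2, 0.1, 0.6]
grip_width: 91.7
[455.05 265.29 175.09] [-3.13 -0.   -1.67] [[ -0.1    0.95   0.28 534.99]
 [ -0.99  -0.1   -0.03 253.68]
 [  0.    -0.28   0.96 311.86]
 [  0.     0.     0.     1.  ]] 63.81975928340319
0.83 [339.83 280.47   1.63] (np.float64(249.70069013574562), np.float64(281.24085043868115))
0.68 [521.88 241.89   0.62] (np.float64(268.7514260554494), np.float64(114.6808220577064))
```

View pics/w1.png

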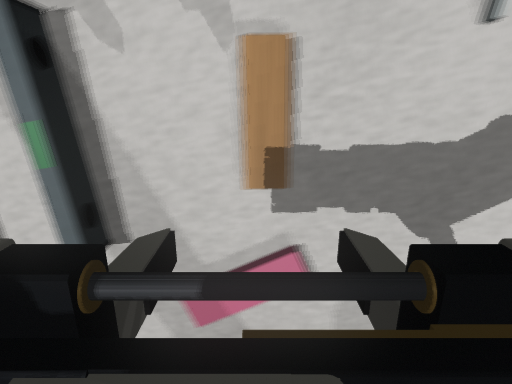

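```bash
python3 - <<'E'
from h import *
np.set_printoptions(precision=3,suppress=True)
c=snap('wrist','w2.png'); o=get_obs(); print(o['tool_pos'],o['tcp_rot'])
im=cv2.imread('pics/w2.png'); hsv=cv2.cvtColor(im,cv2.COLOR_BGR2HSV)
m=cv2.inRange(hsv,(8,90,40),(25,255,255)); m[220:]=0
n,l,s,_=cv2.connectedComponentsWithStats(m); k=1+s[1:,4].argmax(); print(s[k])
r=cv2.minAreaRect(cv2.findNonZero((l==k).astype('u1')))
B=np.array([ray(c,u,v,18)[:2] for u,v in cv2.boxPoints(r)]); print(cv2.boxPoints(r)); print(B,B.mean(0))
yx,xx=np.nonzero(l==k); P=np.array([ray(c,u,v,18)[:2] for u,v in zip(xx,yx)]); mu=P.mean(0); e,V=np.linalg.eigh(np.cov((P-mu).T)); d=V[:,1]*np.sign(V[0,1]); print(mu,np.arctan2(d[1],d[0]),np.sqrt(12*e))
E
```

```text
[455.885 260.54  175.738] [-3.134 -0.005 -1.669]
[ 250   30   50  157 7324]
[[250.  30.]
 [299.  30.]
 [299. 186.]
 [250. 186.]]
[[592.949 254.838]
 [588.878 213.094]
 [450.641 221.192]
 [455.399 269.197]] [521.967 239.58 ]
[527.292 239.438] -0.08871991702037425 [ 42.945 137.829]
```

View pics/w2.png

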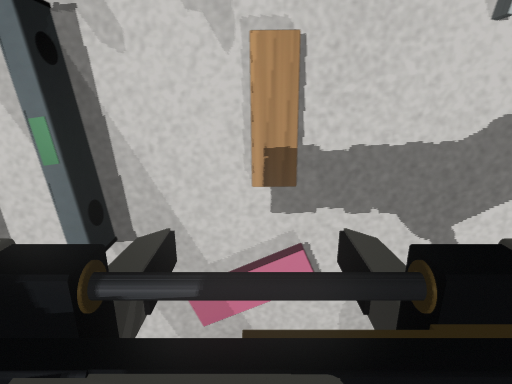

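```bash
python3 -m handwheel '{"translation":[[0.018,-0.036,-0.13],[0.018,-0.036,-0.13],[0.018,-0.036,-0.13],[0,0,-0.15],[0,0,-0.15],[0,0,-0.15],[0,0,-0.1],[0,0,-0.03]],"twist":[0.002,0.002,0.002,0,0,0,0,0]}' 0
```

```text
time: 4.4
tool_pos: [468.2, 236.0, 29.3]
tcp_rot: [-3.127, -0.004, -1.666]
contact_force: [0.7, 0.2, 0.3]
grip_width: 91.9
```

```bash
python3 -m handwheel '{"translation":[[-0.013,0.025,-0.01],[-0.013,0.025,-0.01],[0,0,0],[0,0,0],[0,0,0],[0,0,0],[0,0,0],[0,0,0]],"twist":[0,0,0,0,0,0,0,0]}' 0
python3 -c "
from h import *
c=snap('wrist','w3.png')
o=get_obs();print(o['tool_pos'],o['tcp_rot'])"
```

```text
time: 5.4
tool_pos: [465.4, 244.4, 28.3]
tcp_rot: [-3.124, -0.003, -1.666]
contact_force: [-0.9, -0.6, -0.1]
grip_width: 92.0
[465.45245313 244.39593505  28.29232701] [-3.12368180e+00 -2.78912558e-03 -1.66618129e+00]
```

View pics/w3.png

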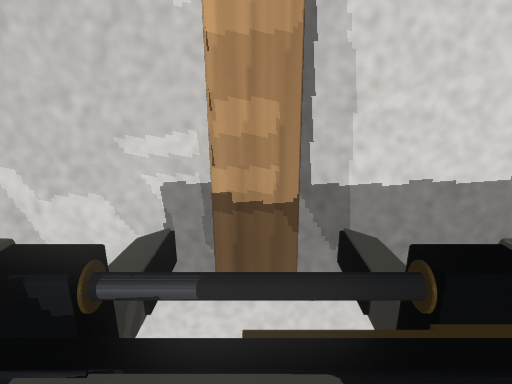

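```bash
python3 -m handwheel '{"translation":[[0,0,0],[0,0,0],[0,0,0],[0,0,0],[0,0,0],[0,0,0],[0,0,0],[0,0,0]],"twist":[0,0,0,0,0,0,0,0]}' 255
python3 -c "
from h import *
c=snap('wrist','w4.png')
o=get_obs();print(o['tool_pos'],o['tcp_rot'])"
```

```text
time: 6.45
tool_pos: [465.4, 244.4, 28.3]
tcp_rot: [-3.124, -0.003, -1.666]
contact_force: [-0.9, 0.2, 0.8]
grip_width: 43.4
[465.43700298 244.37431149  28.25402081] [-3.12376467e+00 -2.79739605e-03 -1.66630425e+00]
```

View pics/w4.png

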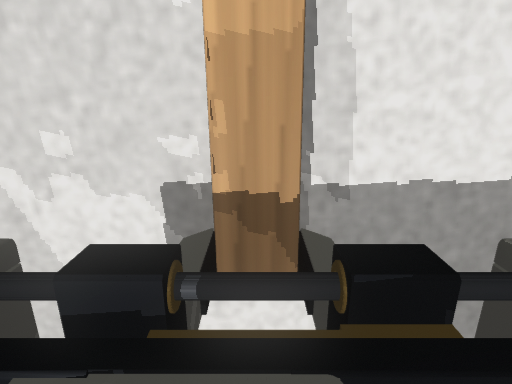

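```bash
python3 -m handwheel '{"translation":[[-0.04,-0.1,0],[-0.04,-0.2,0],[-0.04,-0.24,0],[-0.04,-0.24,0],[-0.04,-0.24,0],[-0.02,-0.24,0],[-0.02,-0.22,0],[0,-0.16,0]],"twist":[0,0.02,0.02,0.02,0.02,0.02,0.02,0.014]}' 255
python3 -m handwheel '{"translation":[[0,-0.08,0],[0,-0.03,0],[0,0,0],[0,0,0],[0,0,0],[0,0,0],[0,0,0],[0,0,0]],"twist":[0,0,0,0,0,0,0,0]}' 255
python3 - <<'E'
from h import *
np.set_printoptions(precision=1,suppress=True)
o=get_obs();print(o['tool_pos'],o['tcp_rot'],o['contact_force'])
for cam in ['top','scene']:
    c=snap(cam,cam+'3.png'); im=c['img'][:,:,::-1]
    for l in ['jig','lead_in','tunnel_exit','rail_end','batten']:
        for r in spot_point(cam,l)[:1]: p=w(c,r['position']); print(l,round(r['score'],2),p,np.round(px(c,p)))
    x,y=(200,110) if cam=='top' else (190,130)
    cv2.imwrite('pics/'+cam+'3z.png',cv2.resize(im[y:y+150,x:x+120],None,fx=4,fy=4,interpolation=cv2.INTER_CUBIC))
c=snap('wrist','w5.png')
E
```

```text
time: 7.5
tool_pos: [422.6, -11.5, 28.4]
tcp_rot: [-3.125, -0.003, -1.445]
contact_force: [0.7, 0.2, -0.3]
grip_width: 43.8
time: 8.5
tool_pos: [421.2, -28.1, 28.5]
tcp_rot: [-3.126, -0.002, -1.447]
contact_force: [1.1, -0.6, -1.4]
grip_width: 43.6
[421.2 -28.1  28.5] [-3.1 -0.  -1.4] [ 1.1 -0.6 -1.4]
jig 0.84 [615.9   3.8   0.7] [253. 180.]
lead_in 0.72 [588.7   2.3   0.3] [254. 188.]
tunnel_exit 0.81 [663.   12.2   3.4] [251. 166.]
rail_end 0.58 [769.8  19.5  -5.5] [248. 135.]
batten 0.52 [335.8 281.2  -2. ] [166. 268.]
jig 0.6 [616.5  -1.5  -0.9] [247. 210.]
lead_in 0.72 [585.9  -3.5   0.7] [246. 202.]
tunnel_exit 0.83 [663.5   9.6  -2. ] [251. 223.]
rail_end 0.59 [775.9  19.9  -4. ] [255. 257.]
batten 0.87 [476.5 -20.5  -1.3] [241. 178.]
```

View pics/top3z.png

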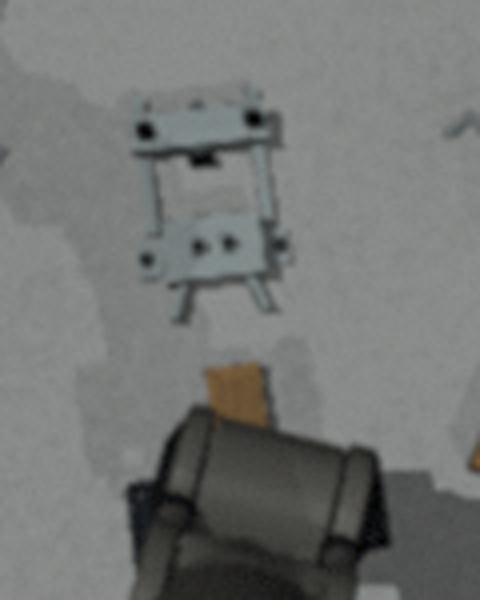

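View pics/scene3z.png

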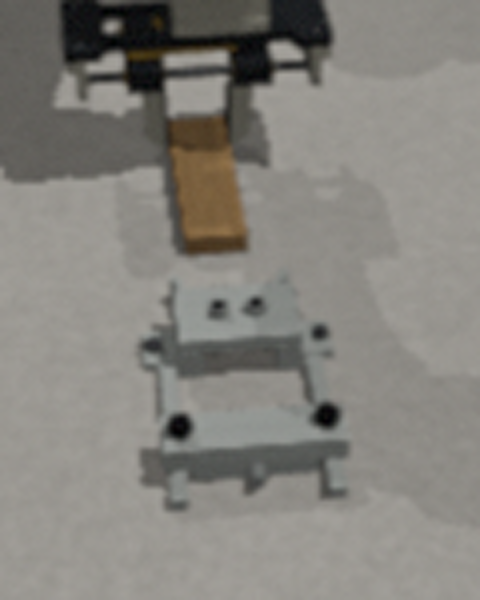

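View pics/w5.png

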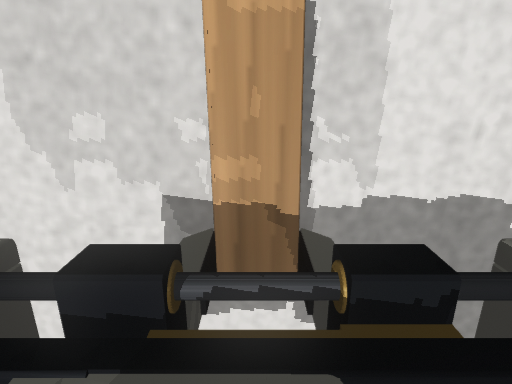

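```bash
python3 - <<'E'
from h import *
np.set_printoptions(precision=1,suppress=True)
c=capture('top')
f=lambda u,v,z: ray(c,200+u/4-.375,110+v/4-.375,z)
for n,u,v,z in [('cheekL',180,320,20),('cheekR',272,308,20),('batL',205,370,18),('batR',268,362,18),('stopL',135,152,30),('stopR',268,140,30),('bush1',199,246,39),('bush2',231,242,39),('knobL',146,130,40),('knobR',254,118,40),('footL',148,259,10),('footR',281,244,10)]: print(n,f(u,v,z))
# scene
c=capture('scene'); g=lambda u,v,z: ray(c,190+u/4-.375,130+v/4-.375,z)
for n,u,v,z in [('batL',246,237,18),('batR',185,240,18),('bush',219,303,39),('bush',256,300,39),('knobR',180,424,40),('knobL',327,412,40)]: print(n,g(u,v,z))
E
```

```text
cheekL [581.5  31.6  20. ]
cheekR [590.7 -41.9  20. ]
batL [541.4  11.9  18. ]
batR [547.5 -38.2  18. ]
stopL [717.  67.  30.]
stopR [726.2 -40.   30. ]
bush1 [637.6  16.   39. ]
bush2 [640.7  -9.4  39. ]
knobL [732.4  57.8  40. ]
knobR [741.7 -28.7  40. ]
footL [633.3  57.3  10. ]
footR [645.  -50.1  10. ]
batL [549.6   8.9  18. ]
batR [553.  -32.9  18. ]
bush [640.6  -8.   39. ]
bush [637.6  15.6  39. ]
knobR [747.7 -29.1  40. ]
knobL [737.6  57.5  40. ]
```

```bash
python3 -m handwheel '{"translation":[[-0.003,0.025,0],[-0.003,0.025,0],[0.03,0.0035,0],[0.06,0.007,0],[0.06,0.007,0],[0.06,0.007,0],[0.06,0.007,0],[0.03,0.0035,0]],"twist":[-0.003,-0.003,0,0,0,0,0,0]}' 255
python3 -m handwheel '{"translation":[[0,0,0],[0,0,0],[0,0,0],[0,0,0],[0,0,0],[0,0,0],[0,0,0],[0,0,0]],"twist":[0,0,0,0,0,0,0,0]}' 255
python3 - <<'E'
from h import *
np.set_printoptions(precision=4,suppress=True)
o=get_obs();print(o['tool_pos'],o['tcp_rot'],o['contact_force'])
for cam in ['top','scene']:
    c=snap(cam,cam+'4.png'); im=c['img'][:,:,::-1]
    x,y=(220,130) if cam=='top' else (210,150)
    cv2.imwrite('pics/'+cam+'4z.png',cv2.resize(im[y:y+75,x:x+80],None,fx=8,fy=8,interpolation=cv2.INTER_CUBIC))
E
```

```text
time: 10.25
tool_pos: [468.7, -14.6, 28.4]
tcp_rot: [-3.126, -0.002, -1.457]
contact_force: [0.3, 0.1, -1.1]
grip_width: 43.4
time: 11.25
tool_pos: [468.5, -14.6, 28.4]
tcp_rot: [-3.126, -0.002, -1.457]
contact_force: [1.1, 0.6, -1.2]
grip_width: 43.3
[468.5276 -14.6011  28.4375] [-3.1257 -0.0023 -1.4572] [ 1.0756  0.5677 -1.1518]
```

View pics/top4z.png

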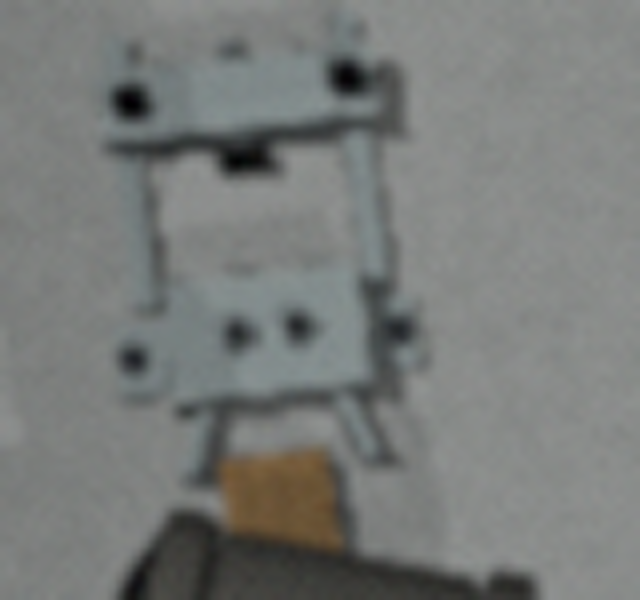

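View pics/scene4z.png

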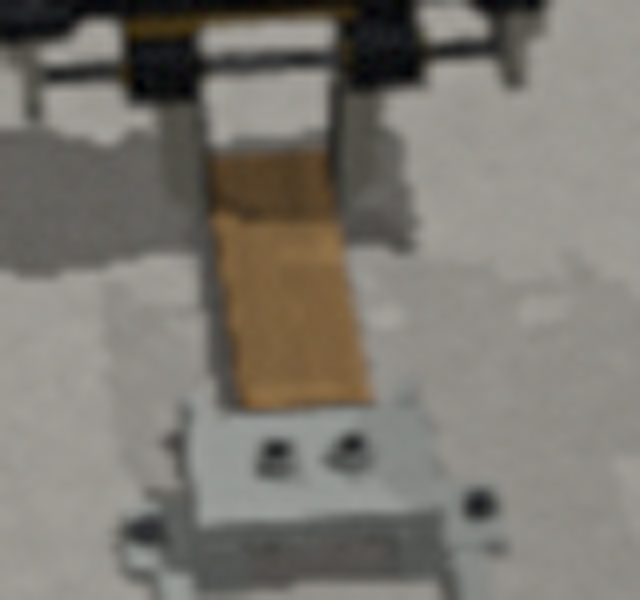

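```bash
python3 - <<'E'
from h import *
np.set_printoptions(precision=1,suppress=True)
c=capture('top'); f=lambda u,v,z: ray(c,220+(u+.5)/8-.5,130+(v+.5)/8-.5,z)
def mid(n,a,b,z):
    p,q=f(*a,z),f(*b,z); d=p-q; print(n,p[:2],q[:2],'mid',((p+q)/2)[:2],'len',np.hypot(*d[:2]),'yaw',np.arctan2(-d[0],d[1]))
mid('cheek in',(215,482),(368,464),20)
mid('cheek out',(187,482),(398,461),20)
mid('cheek mouth in',(226,405),(335,395),20)
mid('bush',(238,335),(300,326),39)
mid('feet',(133,359),(402,330),10)
mid('knob',(130,102),(348,77),40)
mid('bat',(220,458),(332,450),18)
mid('buffer',(222,168),(278,166),14)
mid('bridge',(180,407),(378,385),33)
mid('stopfront',(108,148),(374,122),30)
c=capture('scene'); f=lambda u,v,z: ray(c,210+(u+.5)/8-.5,150+(v+.5)/8-.5,z)
mid('bush',(350,447),(277,455),39)
mid('feet',(480,503),(145,528),10)
mid('bat',(372,402),(240,407),18)
mid('bridgefar',(443,515),(197,525),33)
print(get_obs()['time'])
E
```

```text
cheek in [580.9  25.8] [587.7 -35.2] mid [584.3  -4.7] len 61.43037709385048 yaw 0.111917656810684
cheek out [581.  37.] [588.9 -47.2] mid [584.9  -5.1] len 84.55232298685493 yaw 0.09375531126580648
cheek mouth in [612.1  21.2] [615.9 -22.4] mid [614.   -0.6] len 43.77692455948775 yaw 0.0862824406182981
bush [636.6  16.2] [640.1  -8.4] mid [638.3   3.9] len 24.821890993410417 yaw 0.1403832647876605
feet [633.2  58.7] [644.4 -49.9] mid [638.8   4.4] len 109.18462489217792 yaw 0.10278699192224597
knob [731.7  58.8] [741.5 -28.5] mid [736.6  15.2] len 87.76833855037141 yaw 0.11124332931551208
bat [590.9  23.8] [593.9 -21. ] mid [592.4   1.4] len 44.858420051283616 yaw 0.06552575850225367
buffer [711.1  22.4] [711.8  -0.3] mid [711.4  11. ] len 22.72044722247642 yaw 0.03007187991863101
bridge [608.9  39.4] [617.2 -39.2] mid [613.1   0.1] len 79.01169921537526 yaw 0.10581726491481132
stopfront [715.5  68. ] [725.6 -39. ] mid [720.5  14.5] len 107.39472377734673 yaw 0.09373095664812928
bush [640.7  14.8] [644.6  -8.4] mid [642.7   3.2] len 23.486037663270373 yaw 0.16580626456519518
feet [635.6  57.1] [647.8 -51.2] mid [641.7   3. ] len 108.98255076377642 yaw 0.11211021847375938
bat [595.1  22.2] [597.8 -21.7] mid [596.4   0.3] len 43.941155075859285 yaw 0.06126072655604753
bridgefar [665.8  44. ] [670.6 -33. ] mid [668.2   5.5] len 77.12514968204798 yaw 0.06279887135138024
11.45
```

```bash
python3 -m handwheel '{"translation":[[0.002,-0.012,0],[0.002,-0.012,0],[0.025,0.003,0],[0.025,0.003,0],[0.025,0.003,0],[0.025,0.003,0],[0,0,0],[0,0,0]],"twist":[0,0,0,0,0,0,0,0]}' 255
python3 - <<'E'
from h import *
np.set_printoptions(precision=4,suppress=True)
o=get_obs();print(o['tool_pos'],o['tcp_rot'],o['contact_force'])
for cam in ['top']:
    c=snap(cam,cam+'5.png'); im=c['img'][:,:,::-1]
    x,y=(220,130) if cam=='top' else (210,150)
    cv2.imwrite('pics/'+cam+'5z.png',cv2.resize(im[y:y+75,x:x+80],None,fx=8,fy=8,interpolation=cv2.INTER_CUBIC))
E
```

```text
time: 12.45
tool_pos: [485.3, -16.5, 28.4]
tcp_rot: [-3.126, -0.002, -1.457]
contact_force: [0.5, -0.5, -0.1]
grip_width: 43.5
[485.3135 -16.5284  28.3508] [-3.126  -0.0023 -1.4572] [ 0.524  -0.4991 -0.1085]
```

View pics/top5z.png

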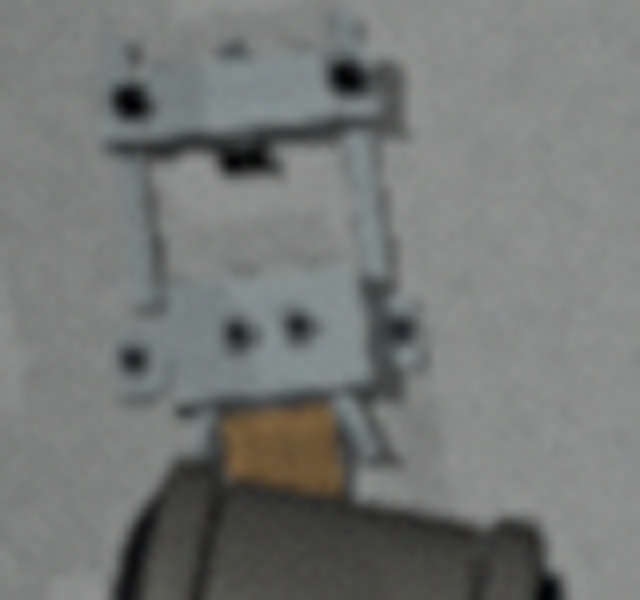

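```bash
python3 -m handwheel '{"translation":[[0,0,0],[0,0,0],[0,0,0],[-0.06,-0.007,0],[-0.06,-0.007,0],[-0.06,-0.007,0],[-0.04,-0.0045,0],[0,0,0]],"twist":[0,0,0,0,0,0,0,0]}' 0
python3 -m handwheel '{"translation":[[0,0,0],[0,0,0],[0,0,0],[0,0,0],[0,0,0],[0,0,0],[0,0,0],[0,0,0]],"twist":[0,0,0,0,0,0,0,0]}' 255
python3 - <<'E'
from h import *
np.set_printoptions(precision=4,suppress=True)
c=snap('wrist','w6.png')
o=get_obs();print(o['tool_pos'],o['tcp_rot'],o['contact_force'],o['grip_width'])
E
```

```text
time: 13.5
tool_pos: [448.9, -20.6, 28.5]
tcp_rot: [-3.127, -0.002, -1.458]
contact_force: [0.5, -0.2, -0.9]
grip_width: 91.7
time: 14.5
tool_pos: [449.9, -20.6, 28.6]
tcp_rot: [-3.126, -0.002, -1.457]
contact_force: [0.1, -0.2, -0.2]
grip_width: 16.6
[449.872  -20.6149  28.5358] [-3.1257 -0.0024 -1.4573] [ 0.6953 -0.0514 -0.1996] 11.896109431188462
```

View pics/w6.png

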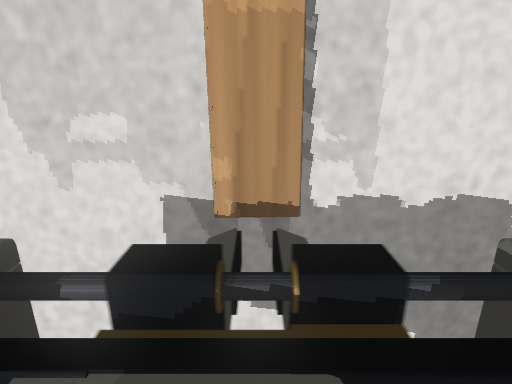

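```bash
python3 -m handwheel '{"translation":[[0.02,0.0023,0],[0.02,0.0023,0],[0.02,0.0023,0],[0.02,0.0023,0],[0.015,0.0017,0],[0.015,0.0017,0],[0.015,0.0017,0],[0.015,0.0017,0]],"twist":[0,0,0,0,0,0,0,0]}' 255
python3 -c "
from h import *
o=get_obs();print(o['contact_force'],o['grip_width'],o['moment'])"
```

```text
time: 15.55
tool_pos: [471.7, -18.0, 28.4]
tcp_rot: [-3.127, -0.002, -1.457]
contact_force: [-0.7, -0.7, 1.0]
grip_width: 0.1
[-0.72806853 -0.74949342  1.00522451] 0.13352431750255792 [-0.00828834  0.17487265  0.008815  ]
```

```bash
python3 -m handwheel '{"translation":[[0.015,0.0017,0],[0.015,0.0017,0],[0.015,0.0017,0],[0.015,0.0017,0],[0.015,0.0017,0],[0.015,0.0017,0],[0.015,0.0017,0],[0.015,0.0017,0]],"twist":[0,0,0,0,0,0,0,0]}' 255
python3 -c "
from h import *
o=get_obs();print(o['contact_force'],o['moment'])
c=snap('wrist','w7.png')
c=snap('top','top7.png');cv2.imwrite('pics/top7z.png',cv2.resize(c['img'][130:205,220:300,::-1],None,fx=8,fy=8,interpolation=cv2.INTER_CUBIC))"
```

```text
time: 16.55
tool_pos: [490.9, -15.8, 28.4]
tcp_rot: [-3.127, -0.002, -1.457]
contact_force: [-0.9, 0.1, 0.8]
grip_width: 0.7
[-0.90294561  0.09476529  0.81911914] [-0.04041198  0.18121206  0.00334332]
```

View pics/w7.png

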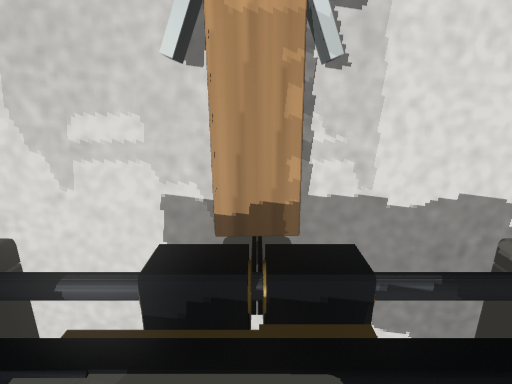

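View pics/top7z.png

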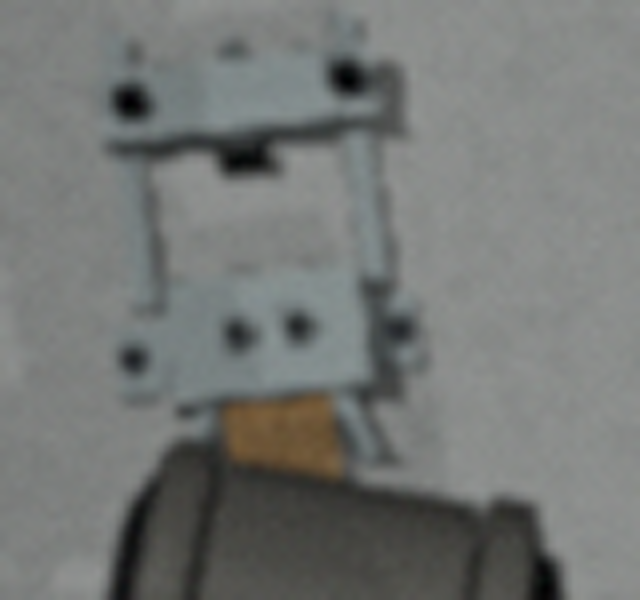

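```bash
python3 -m handwheel '{"translation":[[0.015,0.0017,0],[0.015,0.0017,0],[0.015,0.0017,0],[0.015,0.0017,0],[0.015,0.0017,0],[0.015,0.0017,0],[0.015,0.0017,0],[0.015,0.0017,0]],"twist":[0,0,0,0,0,0,0,0]}' 255
python3 -m handwheel '{"translation":[[0.015,0.0017,0],[0.015,0.0017,0],[0.015,0.0017,0],[0.015,0.0017,0],[0.015,0.0017,0],[0.015,0.0017,0],[0.015,0.0017,0],[0.015,0.0017,0]],"twist":[0,0,0,0,0,0,0,0]}' 255
python3 -c "
from h import *
c=snap('top','top8.png');cv2.imwrite('pics/top8z.png',cv2.resize(c['img'][130:205,220:300,::-1],None,fx=8,fy=8,interpolation=cv2.INTER_CUBIC))"
```

```text
time: 17.65
tool_pos: [510.1, -13.6, 28.4]
tcp_rot: [-3.127, -0.002, -1.457]
contact_force: [-0.6, -0.7, 0.8]
grip_width: 0.4
time: 18.65
tool_pos: [529.3, -11.4, 28.4]
tcp_rot: [-3.127, -0.002, -1.457]
contact_force: [-1.5, -0.4, 1.4]
grip_width: 0.2
```

View pics/top8z.png

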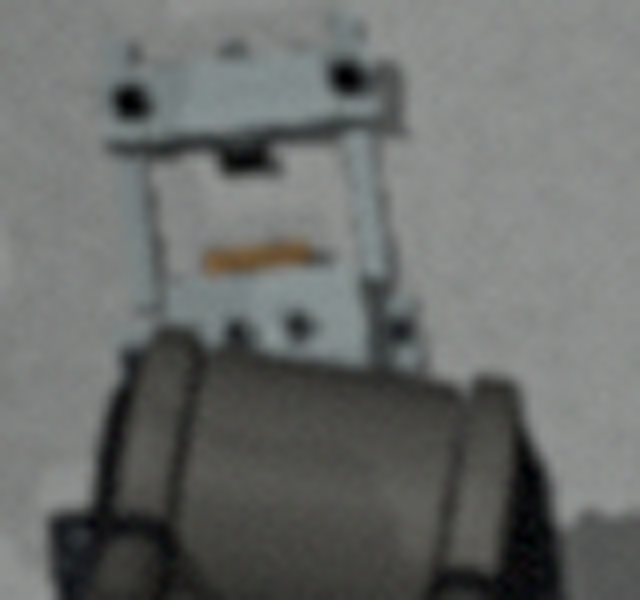

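```bash
python3 -m handwheel '{"translation":[[0.015,0.0017,0],[0.015,0.0017,0],[0.015,0.0017,0],[0.015,0.0017,0],[0.015,0.0017,0],[0.015,0.0017,0],[0.015,0.0017,0],[0.01,0.0012,0]],"twist":[0,0,0,0,0,0,0,0]}' 255
python3 -m handwheel '{"translation":[[0.007,0.0008,0],[0.007,0.0008,0],[0.007,0.0008,0],[0.007,0.0008,0],[0.007,0.0008,0],[0.007,0.0008,0],[0.007,0.0008,0],[0.007,0.0008,0]],"twist":[0,0,0,0,0,0,0,0]}' 255
python3 -c "
from h import *
c=snap('top','top9.png');cv2.imwrite('pics/top9z.png',cv2.resize(c['img'][130:205,220:300,::-1],None,fx=8,fy=8,interpolation=cv2.INTER_CUBIC))"
```

```text
time: 19.7
tool_pos: [548.0, -9.2, 28.3]
tcp_rot: [-3.127, -0.002, -1.457]
contact_force: [-1.2, -0.4, 1.1]
grip_width: 0.3
time: 20.7
tool_pos: [556.8, -8.2, 28.3]
tcp_rot: [-3.128, -0.002, -1.457]
contact_force: [-0.7, 0.6, 1.2]
grip_width: 0.3
```

View pics/top9z.png

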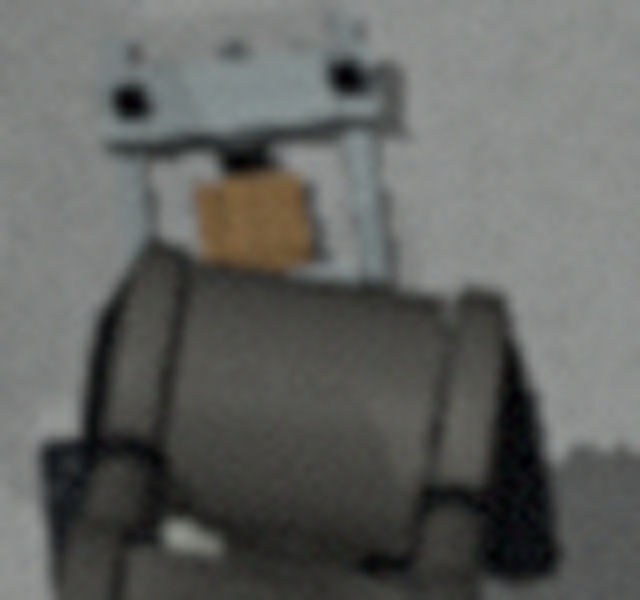

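```bash
python3 -m handwheel '{"translation":[[0.005,0.0006,0],[0.005,0.0006,0],[0.005,0.0006,0],[0.005,0.0006,0],[0.005,0.0006,0],[0.005,0.0006,0],[0.005,0.0006,0],[0.005,0.0006,0]],"twist":[0,0,0,0,0,0,0,0]}' 255
python3 -c "
from h import *
o=get_obs();print(o['contact_force'],o['moment'])"
```

```text
time: 21.75
tool_pos: [561.6, -7.5, 28.1]
tcp_rot: [-3.131, -0.001, -1.457]
contact_force: [-4.8, 0.3, 3.2]
grip_width: 0.3
[-4.79022267  0.33427061  3.18698056] [-0.07626305  0.78268552  0.01082527]
```

```bash
python3 -m handwheel '{"translation":[[0.005,0.0006,0],[0.005,0.0006,0],[0.005,0.0006,0],[0.005,0.0006,0],[0.005,0.0006,0],[0.005,0.0006,0],[0.005,0.0006,0],[0.005,0.0006,0]],"twist":[0,0,0,0,0,0,0,0]}' 255
python3 -c "
from h import *
o=get_obs();print(o['contact_force'],o['moment'])"
```

```text
time: 22.75
tool_pos: [562.4, -6.8, 27.3]
tcp_rot: [3.139, 0.001, -1.456]
contact_force: [-5.1, -0.4, 3.5]
grip_width: 0.8
[-5.05362984 -0.43219065  3.45453846] [-0.08861822  0.83521763  0.06915051]
```

```bash
python3 -m handwheel '{"translation":[[0.008,0.0006,0.001],[0.008,0.0006,0.001],[0.008,0.0006,0.001],[0.008,0.0006,0.001],[0.008,0.0006,0.001],[0.008,0.0006,0.001],[0.008,0.0006,0.001],[0.008,0.0006,0.001]],"twist":[0,0,0,0,0,0,0,0]}' 255
python3 -c "
from h import *
o=get_obs();print(o['contact_force'],o['moment'])"
```

```text
time: 23.75
tool_pos: [566.1, -5.4, 27.4]
tcp_rot: [3.125, 0.004, -1.455]
contact_force: [-6.0, -1.3, 3.6]
grip_width: 0.4
[-5.95677152 -1.33863344  3.55272688] [-0.03780544  0.92350707 -0.00190571]
```

```bash
python3 -m handwheel '{"translation":[[0.008,0,0.001],[0.008,0,0.001],[0.008,0,0.001],[0.008,0,0.001],[0.008,0,0.001],[0.008,0,0.001],[0.008,0,0.001],[0.008,0,0.001]],"twist":[0,0,0,0,0,0,0,0]}' 255
python3 -c "
from h import *
o=get_obs();print(o['contact_force'],o['moment'])
c=snap('top','top10.png');cv2.imwrite('pics/top10z.png',cv2.resize(c['img'][130:205,220:300,::-1],None,fx=8,fy=8,interpolation=cv2.INTER_CUBIC))
c=snap('wrist','w10.png')"
```

```text
time: 24.75
tool_pos: [569.8, -4.8, 27.6]
tcp_rot: [3.11, 0.007, -1.455]
contact_force: [-5.4, -0.3, 4.4]
grip_width: 0.4
[-5.44089046 -0.34753139  4.37618318] [-0.0533072   0.87652864  0.01133056]
```

View pics/top10z.png

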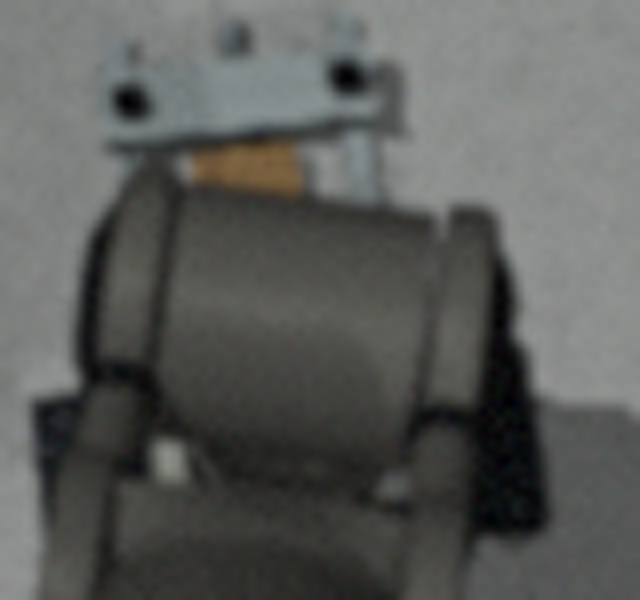

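View pics/w10.png

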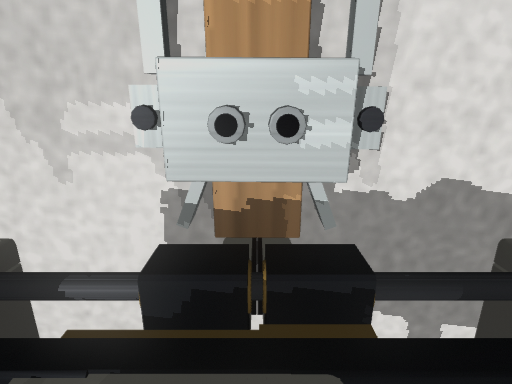

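```bash
python3 -m handwheel '{"translation":[[0.008,0.0003,0.001],[0.008,0.0003,0.001],[0.008,0.0003,0.001],[0.008,0.0003,0.001],[0.008,0.0003,0.001],[0.008,0.0003,0.001],[0.008,0.0003,0.001],[0.008,0.0003,0.001]],"twist":[0,0,0,0,0,0,0,0]}' 255
python3 -c "
from h import *
o=get_obs();print(o['contact_force'],o['moment'])"
```

```text
time: 25.85
tool_pos: [573.8, -4.1, 27.7]
tcp_rot: [3.096, 0.009, -1.456]
contact_force: [-4.8, -0.6, 3.2]
grip_width: 0.4
[-4.80581525 -0.64922651  3.17675442] [-0.08456071  0.86272803  0.00834545]
```

```bash
python3 -m handwheel '{"translation":[[0.008,0.0003,0.001],[0.008,0.0003,0.001],[0.008,0.0003,0.001],[0.008,0.0003,0.001],[0.008,0.0003,0.001],[0.008,0.0003,0.001],[0.008,0.0003,0.001],[0.008,0.0003,0.001]],"twist":[0,0,0,0,0,0,0,0]}' 255
python3 -c "
from h import *
o=get_obs();print(o['contact_force'],o['moment'])"
```

```text
time: 26.85
tool_pos: [574.4, -4.0, 27.9]
tcp_rot: [3.074, 0.012, -1.456]
contact_force: [-6.9, -0.2, 3.3]
grip_width: 0.3
[-6.8977506  -0.22376719  3.25214535] [-0.16856532  1.09580966  0.01886955]
```

```bash
python3 -m handwheel '{"translation":[[0.012,0.0008,0.001],[0.012,0.0008,0.001],[0.012,0.0008,0.001],[0.012,0.0008,0.001],[0.012,0.0008,0.001],[0.012,0.0008,0.001],[0.012,0.0008,0.001],[0.012,0.0008,0.001]],"twist":[0,0,0,0,0,0,0,0]}' 255
python3 -c "
from h import *
o=get_obs();print(o['contact_force'],o['moment'])
c=snap('top','top11.png');cv2.imwrite('pics/top11z.png',cv2.resize(c['img'][130:205,220:300,::-1],None,fx=8,fy=8,interpolation=cv2.INTER_CUBIC))
c=snap('wrist','w11.png')"
```

```text
time: 27.85
tool_pos: [574.8, -3.9, 28.2]
tcp_rot: [3.04, 0.016, -1.456]
contact_force: [-8.5, -1.0, 5.8]
grip_width: 0.1
[-8.50772313 -1.02015603  5.84623625] [-0.23184551  1.43561017  0.05113796]
```

View pics/top11z.png

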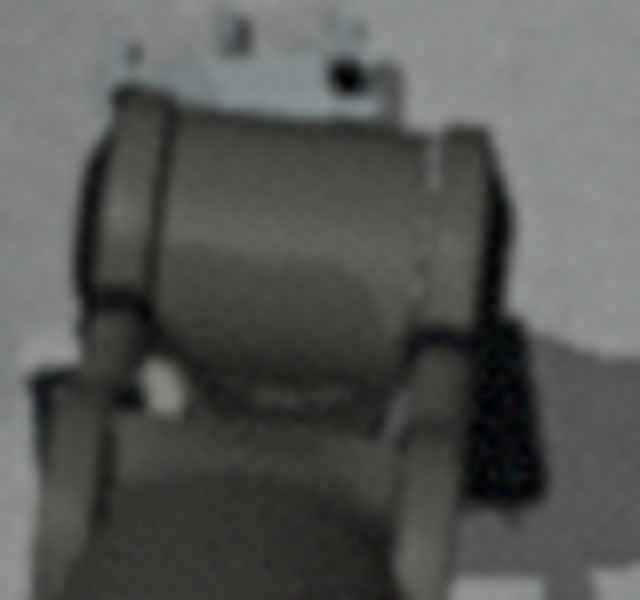

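View pics/w11.png

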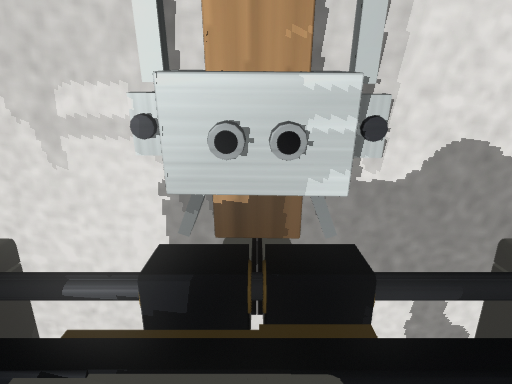

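```bash
python3 -m handwheel '{"translation":[[-0.04,-0.005,0],[-0.08,-0.009,0],[-0.1,-0.011,0.02],[-0.1,-0.011,0.1],[-0.2,-0.02,0.25],[-0.25,-0.03,0.25],[-0.25,-0.03,0.25],[-0.2,0,0.2]],"twist":[0,0,0,0,0,0,0,0]}' 255
python3 -c "
from h import *
o=get_obs();print(o['contact_force'],o['tool_pos'])
for cam,x,y in [('top',220,130),('scene',200,150)]:
    c=snap(cam,cam+'12.png');cv2.imwrite('pics/'+cam+'12z.png',cv2.resize(c['img'][y:y+75+20,x:x+90,::-1],None,fx=6,fy=6,interpolation=cv2.INTER_CUBIC))"
```

```text
time: 28.95
tool_pos: [386.8, -21.7, 190.2]
tcp_rot: [3.047, 0.015, -1.456]
contact_force: [0.1, -0.5, 1.1]
grip_width: 0.3
[ 0.08666946 -0.50718134  1.0904472 ] [386.78905596 -21.74823676 190.22046152]
```

View pics/top12z.png

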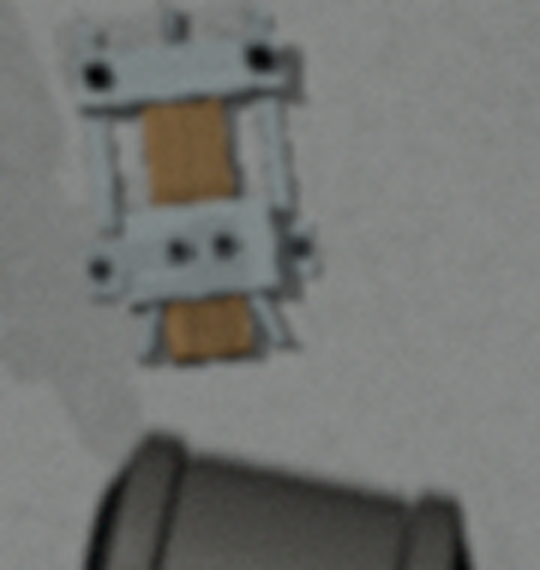

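View pics/scene12z.png

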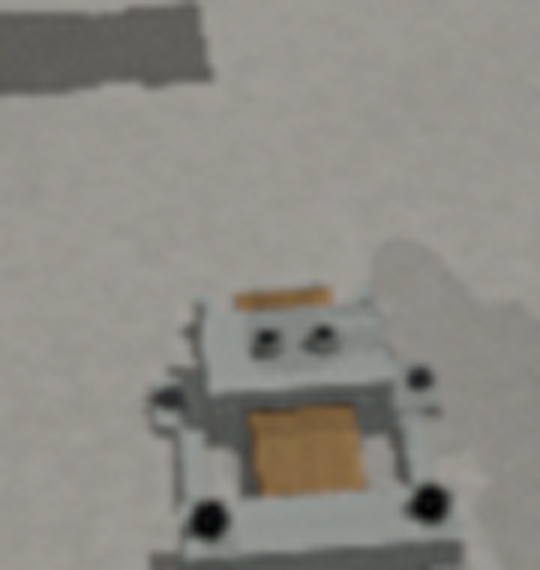

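```bash
python3 -m handwheel '{"translation":[[0.1,0.02,0],[0.25,0.025,0],[0.3,0.03,0],[0.3,0.03,0],[0.3,0.03,0],[0.25,0.025,0],[0.1,0.01,0],[0,0,0]],"twist":[0,0,0,0,0,0,0,0]}' 255
python3 -c "
from h import *
o=get_obs();print(o['contact_force'],o['tool_pos'])
c=snap('wrist','w13.png')
cv2.imwrite('pics/w13z.png',cv2.resize(c['img'][:260,128:384,::-1],None,fx=2.3,fy=2.3,interpolation=cv2.INTER_CUBIC))"
```

```text
time: 30.05
tool_pos: [643.9, 8.3, 176.9]
tcp_rot: [3.047, 0.016, -1.456]
contact_force: [-0.7, 0.6, -0.8]
grip_width: 0.4
[-0.72551087  0.59004045 -0.79346416] [643.91848617   8.32092057 176.94633585]
```

View pics/w13z.png

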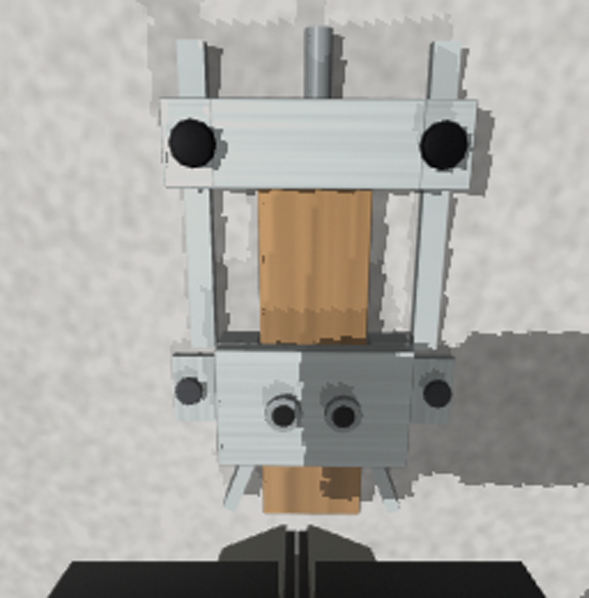

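```bash
python3 - <<'E'
from h import *
np.set_printoptions(precision=1,suppress=True)
c=capture('wrist'); M=np.array(c['world_from_camera']); print(M[:3,3],get_obs()['time'])
f=lambda u,v,z: ray(c,128+u/2.3,v/2.3,z)
for n,u,v,z in [('batlead',315,191,18),('stopedge',315,188,30),('stopbase at 18',315,191,18),('stopback',318,98,30),('trail top',311,513,18),('bridge front',313,466,33),('bridge back',313,350,33),('pin end',318,28,14),('railendL',192,40,10),('railendR',446,42,10),('batL',259,191,18),('batR',371,191,18),('trL',264,513,18),('trR',360,513,18),('cheekL',230,510,20),('cheekR',392,510,20)]: print(n,f(u,v,z))
E
python3 - <<'E'
import cv2
im=cv2.imread('pics/w13.png')[65:100,220:310]; cv2.imwrite('pics/w13q.png',cv2.resize(im,None,fx=8,fy=8,interpolation=cv2.INTER_NEAREST))
E
```

```text
[735.5  17.2 303.6] 30.15
batlead [721.8  13.1  18. ]
stopedge [723.4  13.4  30. ]
stopbase at 18 [721.8  13.1  18. ]
stopback [752.7  16.   30. ]
trail top [585.   -2.3  18. ]
bridge front [614.9   0.6  33. ]
bridge back [664.3   6.8  33. ]
pin end [775.9  18.8  14. ]
railendL [767.6  63.8  10. ]
railendR [777.3 -27.8  10. ]
batL [719.4  34.2  18. ]
batR [724.3  -8.   18. ]
trL [582.3  18.9  18. ]
trR [587.7 -24.3  18. ]
cheekL [583.   34.3  20. ]
cheekR [592. -38.  20.]
```

View pics/w13q.png

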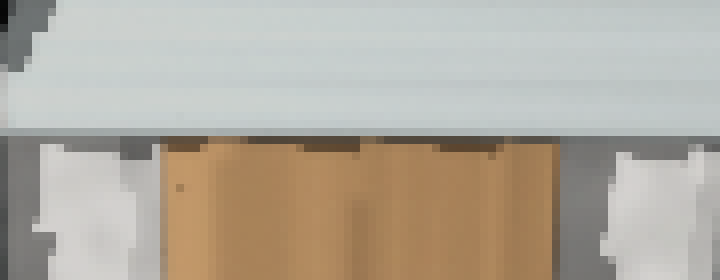

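```bash
python3 -c "
from h import *
print(close_job())"
```

```text
the job is handed in; nothing more can be done
None
```

I slid the batten through the tunnel, pushed the buffer in against the end stop, and handed the job in at about 30 s of the 58 s. The hand-in reports no verdict, so success rests on my own checks.

**How it went:** I gripped the batten near its trailing end, slid it along the desk and lined it up between the cheeks. I then let go and pushed it from behind with the fingers closed.

**Finding the stop:** The buffer took about 5–6 N to push in. The batten then stopped moving while the reading rose to about 8.5 N, which I took as the end stop. The highest reading was 8.5 N, against the 25 N limit. I only read the force at the end of each one-second move, so short peaks between readings would not show.

**Last checks (wrist picture, with the arm clear):**
- **Depth:** The leading end is flush with the stop face, with no gap or buffer visible and the buffer's pin standing out behind the stop. The edge of the stop could hide up to about 0.5 mm. The middle of the batten is about 40 mm past the mouth; the allowed range is 12–45 mm.
- **Alignment:** The batten is about 0.12 rad in world axes, and the jig measures 0.11–0.13 rad, so they are in line. It looks centred in the tunnel.
- **Flatness and other objects:** I saw no sign of the batten lifting, but I did not measure its height. I did not check the other objects again at the end; the batten's path ran clear of them.

**Disagreements:**
- My first estimates of the sideways position, from the cameras and from the tool pose, differed by a few millimetres. I corrected by about 3 mm before the batten entered the tunnel.
- During the last push the tool tilted by about 0.1 rad against the stop.

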